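# Set the dust damper to the long mark and lock it

## Task

Set the dust-extraction damper for the next sanding job: with the fingertips, gently push the lever's black post round until its pointer stands on the one long mark of the scale, and only then push the locking bolt at the damper's right side fully home towards the middle. Grasp and lift nothing, and leave the things standing round about where they are.

Things in the scene. Friction and masses are not known exactly. Their poses are not given: they have to be found in the camera images.
- damper: Dust-extraction iris damper fixed to the table: grey round flange 244 mm across and 12 mm thick, with an open aluminium spigot (80 mm across, rim 45 mm above the table) in its middle. Origin: centre of the flange on the table, z up; the axis of the ring and of the scale passes through it. Its -x axis is its front (zero direction of the lever), roughly towards the robot.
- lever (a joint): Angle (rad) of the dark steel ring round the spigot (ring 108 mm across, top 26 mm above the table) and of its lever. 0: lever along the damper's -x; growing: counter-clockwise seen from above, towards the damper's -y. Stops at -1.25 and +1.25. Light friction (about 0.15 N m, some 2 N at the grip); it stays where it is left. The thin iris blades in the spigot follow it.
- lever_grip (a point): Centre of the top of the lever's upright black grip, a round post 14 mm across that stands 78 mm from the ring's axis, from 26 to 65 mm above the table; the flat arm below it (12 mm wide) reaches from the ring to just past the post.
- pointer_tip (a point): Tip of the lever's narrow pointer, 92.5 mm from the axis, on the same radius as the grip, 14 mm above the table (height of the scale).
- long_mark (a point): Inner end of the one long, broad mark (22 x 4 mm) on the bare metal scale disc (234 mm across, top 14 mm above the table), 92.5 mm from the axis: where the pointer tip must stand. The mark runs outward from it. All other marks are 9 mm long and thin, 10 degrees apart. The disc does not move in the task, but it is set differently each time, the long mark always counter-clockwise (seen from above) of the lever's start.
- bolt (a joint): Travel (m) of the locking bolt: 0 drawn out, 0.015 fully home against its stop. It slides horizontally and straight towards the ring's axis, on an ear at the damper's right (-y) side, 100 degrees counter-clockwise of the damper's -x. Friction about 2.5 N; stays where it is left.
- bolt_grip (a point): Centre of the top of the bolt's upright black post, 14 mm across, from 26 to 60 mm above the table, 139 mm from the ring's axis when drawn out and 124 mm when home. It stands on a steel slide block 24 x 22 mm, top 27 mm above the table; the ear ends 170 mm from the axis, with guide rails up to 22 mm beside the slide. When home, the block stands flush against the steel keeper (top 33 mm above the table, its outer face 112 mm from the axis).
- foam_offcut_0: Bystander: white rigid foam offcut, a block 30 x 50 x 28 (mm), origin at the centre of its underside. Leave it alone.
- screw_jar: Bystander: white jar with red lid, 64 wide, 82 high (mm), origin at the centre of its underside. Leave it alone.
- oil_bottle: Bystander: small white bottle with red nozzle, 44 wide, 122 high (mm), origin at the centre of its underside. Leave it alone.
- marker: Bystander: white marker pen with black cap, 134 long, 19 high (mm), origin at the centre of its underside. Leave it alone.
- spring_clamp: Bystander: black spring clamp 122 x 66 x 22 mm lying on the table to the right front, origin at the centre of its underside. Leave it alone.

How it is judged (in metres and radians):
On the way, in this order (a step that is already met when the one before it is completed fails the run):
1. the pointer stands on the long mark and the lever is still, the bolt still out (horizontal distance between pointer_tip and long_mark below 0.0055 m and velocity of joint lever between -0.02 and 0.02 rad/s and value of joint bolt below 0.006 m), for 0.2 s.
2. the bolt is pushed home with the pointer on the mark (horizontal distance between pointer_tip and long_mark below 0.0055 m and value of joint bolt above 0.0125 m), for 0.2 s.
At the end, for the whole second after the job is handed in: The pointer tip is within 5.5 mm (about 3.4 degrees) of the long mark and the lever at rest; the bolt is within 2.5 mm of its inner stop (all of step 2 and velocity of joint lever between -0.02 and 0.02 rad/s); the robot touches nothing.
It fails at once if the damper, its lever or bolt is pinched or pushed with more than 40 N (contact force between any of the fingers, the arm and damper above 40 N).
It fails at once if the bolt is pushed in before the pointer has been brought to the mark (value of joint bolt above 0.008 m and horizontal distance between pointer_tip and long_mark above 0.008 m).
It fails at once if a bystander is shifted, lifted or knocked over (moved more than 15 mm) (distance of any of foam_offcut_0, screw_jar, oil_bottle, marker, spring_clamp from where it was at the start of the episode above 0.015 m).
It also fails if it takes over 56 s, if anything falls off the work surface, if the arm or the gripper's body presses on something with over 40 N, if the wrist force passes 120 N, or if a joint passes its speed limit or range.

## Robot

A 7-joint arm with a two-finger parallel gripper is mounted at the origin on a cart in front of the work surface, level with it; the furniture and walls round the work are solid. World frame = base frame: x ahead of the robot, y to its left, z up, the work surface at z = 0. Lengths are in m, angles in degrees, forces in N, time in s.
With the tool pointing down it reaches from about 0.35 to 0.9 m from the base axis. Payload 7.2 kg.
Tool frame: the origin (TCP) lies midway between the tips of the shut fingers; the grasp point (between the pads) lies 19 mm behind it (robot.grip_depth is the distance from the TCP to the grasp point, in m); z points along the fingers, y is the line along which they close (so a half turn about z gives the same grasp; the last joint's range is limited). The gripper opens to 85 mm and grips with 20 to 120 N. Pads are 22 mm wide; open, the fingers measure 114 mm over their backs; the gripper's body (76 mm by 85 mm) begins 54 mm behind the grasp point. The pads swing forward as they close: fully open they stand 13 mm farther back than shut.
Start: joints at [63.3, 23.554, -0.728, 91.456, 0.321, 64.991, -4.71], TCP at [0.242, -0.576, 0.205] pointing down, gripper open.
Joint ranges: [-169.25, 169.25], [-16.82, 113.86], [-84.01, 82.57], [7.8, 145.47], [-59.2, 239.2], [7.22, 106.19], [-163.78, 163.78]. Speed limits (degrees/s): [136.94, 136.94, 172.46, 172.46, 180, 180, 180].

## Interface

Orientations are given as a 3x3 rotation matrix whose columns are the frame's x, y, z axes.
In Python, from bench import robot gives the robot as it stands. The module is installed in compiled form; this text tells all that it offers.
- The arm moves only by the tool arm_command, never from a script. Its arguments are lists of equal length, an entry for each row: "twist": the turn, a rotation vector about the world's x, y, z normalised to -1 to 1, where 1 is pi/2 rad, a list of three; "offset": the shift along the world's x, y, z normalised to -1 to 1, where 1 is 40 cm, a list of three; "fingers": the closure, from 0 (fully open) to 1 (shut). In form: {"twist": [[rx, ry, rz], ...], "offset": [[x, y, z], ...], "fingers": [fingers, ...]}. A call has 1 to 5 rows; each row shifts and turns the commanded pose from where the row before left it; what a row does not reach is not made up. A row lasts 1/12 s, in which the tool goes at most 41.7 mm and 7.16 degrees, less where a joint would pass 70% of its speed; a pose out of reach is approached as far as the arm can. A call with a number of a shift or a turn outside -1 to 1 is refused whole. A call with a gripper value outside its range is refused whole. The fingers move at their own pace and stop on an object; "newtons" is the grip in N (left out, the last holds). Time passes only in rows, so rows that do not move let the fingers close. It gives the time, the measured TCP pose, the force, the opening and the grip force at its end, in the units of the state.
- robot.get_obs(): the state, without advancing time (a new reading comes with each control period).
- robot.camera(name): name is "side" or "top"; returns a dict with "color" (480x640x3 uint8, blue, green, red), "range_z" (480x640 float32, m along the optical axis (not along the pixel's ray), 0 where there is no reading), "fov_y" (degrees; the focal length in pixels is half the picture's height over the tangent of half this angle, whatever the lens; pixels are square), "cx", "cy" (the principal point, pixels), "camera_from_world" (4x4, takes a point from world to camera coordinates). Camera axes: x right, y down, z forward; pixel columns grow to the right and rows downward; lengths in m; the calibration is good to about 2 mm. A picture is of the moment at which its call begins.
- robot.finish_job(): hands the job in; it is judged then, once.
The state is a dict: "time": time; "joint_positions": joint angles; "qd": joint speeds; "effort": joint torques, N m; "ee_pos": TCP position; "eef_rot": TCP orientation; "force": force on the tool from outside, world axes, zero at the start; "torque": the same for the moment, N m; "finger_gap": finger opening in m; "gripper_force": force on a finger pad.
Only numpy, scipy, OpenCV 4.12 (cv2) and the standard library are available. Lean on these libraries where they do the work, as an engineer would, in place of code of your own. Each camera call takes 0.05 s, during which the arm holds its last target. There are 200 camera calls.

## Working session

There is one attempt and no reset: what is moved stays moved. The work goes in short steps, Python scripts to look and compute and a tool call to move; the robot and the scene stay as the last step left them, time stands still between calls to the robot, and variables do not carry over. Pictures are saved under pics/ and viewed, at most 11 in all, crops included, and the job is handed in when it is done.

Besides the shell and the picture viewer there is one more tool, called by a JSON object that holds its "api" and its "payload", one argument or row to a line. arm_command: Moves the arm, as the interface text tells. Its arguments: {"type":"object","properties":{"twist":{"type":"array"},"offset":{"type":"array"},"fingers":{"type":"array"},"newtons":{"type":"number"}},"required":["twist","offset","fingers"]}

```bash
mkdir -p pics
cat > h.py <<'E'
import numpy as np, cv2
from bench import robot
def cam(n):
    c=robot.camera(n); f=240/np.tan(np.radians(c["fov_y"]/2)); return c,f
def w(c,f,u,v,z=None):
    T=np.linalg.inv(c["camera_from_world"]); d=np.array([(u-c["cx"])/f,(v-c["cy"])/f,1.])
    if z is None: s=c["range_z"][int(round(v)),int(round(u))]
    else: s=(z-T[2,3])/(T[:3,:3]@d)[2]
    return T[:3,:3]@(d*s)+T[:3,3]
def px(c,f,p):
    q=c["camera_from_world"]@np.r_[p,1]; return q[:2]/q[2]*f+[c["cx"],c["cy"]]
E
python3 - <<'E'
from h import *
for n in("top","side"):
    c,f=cam(n); cv2.imwrite(f"pics/{n}0.png",c["color"]); print(n,f,np.linalg.inv(c["camera_from_world"]).round(3))
o=robot.get_obs(); print(o["time"],o["ee_pos"],o["eef_rot"],o["finger_gap"],o["force"])
E
```

```text
top 451.0237774765692 [[-0.032 -0.979  0.202  0.34 ]
 [-0.999  0.033 -0.    -0.086]
 [-0.006 -0.202 -0.979  1.154]
 [ 0.     0.     0.     1.   ]]
side 575.4467548748395 [[-0.994 -0.063  0.087  0.414]
 [-0.106  0.474 -0.874  1.237]
 [ 0.014 -0.878 -0.478  0.788]
 [ 0.     0.     0.     1.   ]]
0.1 [ 0.24190478 -0.5757537   0.20402382] [[ 9.21895601e-01  3.87437770e-01 -6.89099318e-04]
 [ 3.87438364e-01 -9.21894653e-01  1.32749015e-03]
 [-1.20957154e-04 -1.49079084e-03 -9.99998881e-01]] 0.08534177323342419 [-0.24364636  0.40440275 -0.77873546]
```

View pics/top0.png

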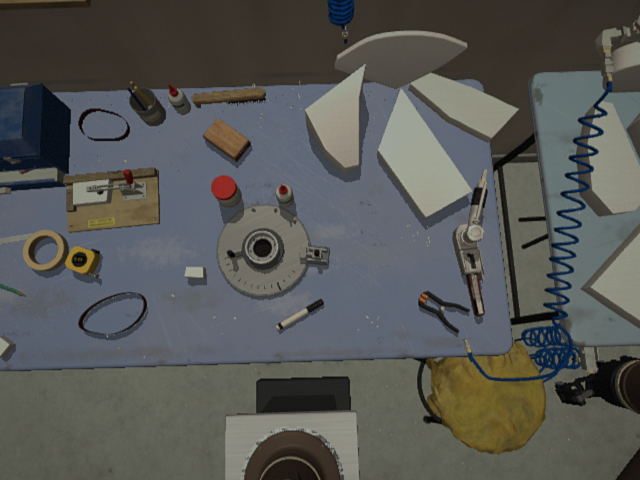

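View pics/side0.png

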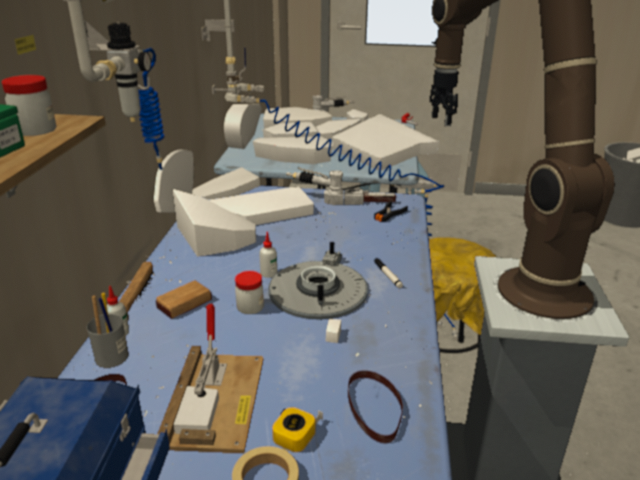

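The top view shows the damper at about (264,250), the lever post at about (232,254) and the bolt post at about (320,254). The jar is at (226,189), the bottle at (285,194), the marker at (300,315) and the foam at (194,272). Next I'll measure from a zoomed crop.

Run:
```python
from h import *
c,f=cam("top"); im=c["color"]
cv2.imwrite("pics/top1.png",cv2.resize(im[195:305,205:345],None,fx=5.4,fy=5.4,interpolation=cv2.INTER_CUBIC))
# points by height: world cloud
V,U=np.mgrid[150:340,170:350]
T=np.linalg.inv(c["camera_from_world"]); s=c["range_z"][150:340,170:350]
P=np.stack([(U-c["cx"])/f*s,(V-c["cy"])/f*s,s],-1)@T[:3,:3].T+T[:3,3]
g=w(c,f,263,247,.045);print("guess",g)
z=P[...,2]; r=np.hypot(P[...,0]-g[0],P[...,1]-g[1])
print("table z",np.median(z[(r>.2)]))
from scipy import ndimage
m=((z>.052)&(r<.16)); l,n=ndimage.label(m)
for i in range(1,n+1):
    q=P[l==i]; print(len(q),q.mean(0).round(4),q[:,2].max().round(3))
for lo,hi,R in((.008,.018,.13),(.038,.05,.05)):
    q=P[(z>lo)&(z<hi)&(r<R)]
    h=cv2.convexHull((q[:,:2]*1000).astype(np.float32))
    print(len(q),cv2.minEnclosingCircle(h), cv2.fitEllipse(h))
```

```text
guess [0.55338189 0.05818776 0.045     ]
table z -0.0001415377147006014
235 [0.6824 0.0023 0.077 ] 0.122
144 [0.6825 0.1394 0.0716] 0.085
26 [ 0.535  -0.0743  0.0589] 0.064
29 [0.5395 0.1382 0.0627] 0.071
5340 ((554.9039306640625, 56.4327392578125), 128.1228485107422) ((555.7778930664062, 59.400081634521484), (241.8700714111328, 251.01124572753906), 179.64306640625)
215 ((555.5953369140625, 63.06536102294922), 41.49309539794922) ((555.3203125, 63.073421478271484), (81.31495666503906, 82.11546325683594), 2.1477715969085693)
```

View pics/top1.png

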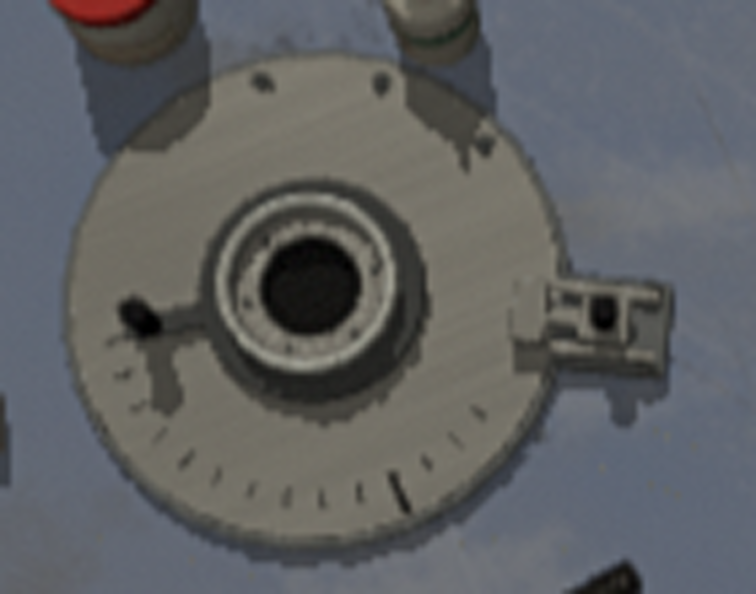

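The zoomed crop shows the long mark running from (393,473) to (407,513). The lever post top is at about (130,307), the bolt post top at about (603,306) and the spigot rim centre at about (307,282).

Run:
```python
from h import *
c,f=cam("top")
k=lambda x,y,z:w(c,f,205+(x+.5)/5.4-.5,195+(y+.5)/5.4-.5,z)
C1=k(307,282,.045);C2=(k(66,300,.012)+k(565,300,.012))/2
C=C1; print("C",C1,C2)
for n,p in dict(inner=k(393,473,.014),outer=k(407,513,.014),post=k(130,307,.065),postbase=k(150,326,.028),bolt=k(603,304,.060),ear=k(670,330,.02)).items():
    d=(p-C)[:2]; print(n,p.round(4),"r",np.hypot(*d).round(4),"ang",np.degrees(np.arctan2(d[1],d[0])).round(1)%360)
```

```text
C [0.55398445 0.06208145 0.045     ] [0.55147686 0.06256658 0.012     ]
inner [0.4674 0.0264 0.014 ] r 0.0936 ang 202.4
outer [0.4485 0.0201 0.014 ] r 0.1135 ang 201.7
post [0.5413 0.14   0.065 ] r 0.0789 ang 99.3
postbase [0.5387 0.1382 0.028 ] r 0.0776 ang 101.3
bolt [ 0.5363 -0.075   0.06  ] r 0.1382 ang 262.7
ear [ 0.53   -0.1058  0.02  ] r 0.1696 ang 261.9
```

{"api": "arm_command", "payload": {
  "twist": [
    [0,0,-0.007],
    [0,0,-0.007],
    [0,0,-0.007],
    [0,0,-0.007],
    [0,0,-0.007]
  ],
  "offset": [
    [0.041,0.09,0],
    [0.041,0.09,0],
    [0.041,0.09,0],
    [0.041,0.09,0],
    [0.041,0.09,0]
  ],
  "fingers": [1,1,1,1,1],
  "newtons": 20
}}

```text
time: 0.62
ee_pos: [0.3244, -0.3944, 0.2047]
eef_rot: [[0.942, 0.335, -0.0], [0.335, -0.942, 0.0], [-0.0, -0.0, -1.0]]
force: [1.5, -0.6, 1.2]
finger_gap: 0.0254
gripper_force: 0.0
```

{"api": "arm_command", "payload": {
  "twist": [
    [0,0,-0.007],
    [0,0,-0.007],
    [0,0,-0.007],
    [0,0,-0.007],
    [0,0,-0.007]
  ],
  "offset": [
    [0.041,0.09,0],
    [0.041,0.09,0],
    [0.041,0.09,0],
    [0.041,0.09,0],
    [0.041,0.09,0]
  ],
  "fingers": [1,1,1,1,1]
}}

```text
time: 1.03
ee_pos: [0.4064, -0.2144, 0.205]
eef_rot: [[0.959, 0.283, 0.0], [0.283, -0.959, -0.0], [0.0, 0.0, -1.0]]
force: [0.8, -0.3, 0.1]
finger_gap: -0.0001
gripper_force: 0.0
```

{"api": "arm_command", "payload": {
  "twist": [
    [0,0,-0.007],
    [0,0,-0.007],
    [0,0,-0.007],
    [0,0,-0.007],
    [0,0,-0.007]
  ],
  "offset": [
    [0.041,0.09,0],
    [0.041,0.09,0],
    [0.041,0.09,0],
    [0.041,0.09,0],
    [0.041,0.09,0]
  ],
  "fingers": [1,1,1,1,1]
}}

```text
time: 1.45
ee_pos: [0.4885, -0.0344, 0.205]
eef_rot: [[0.973, 0.23, 0.0], [0.23, -0.973, -0.0], [0.0, 0.0, -1.0]]
force: [1.0, -0.9, 0.3]
finger_gap: 0.0002
gripper_force: 0.0
```

{"api": "arm_command", "payload": {
  "twist": [
    [0,0,-0.007],
    [0,0,-0.007],
    [0,0,-0.007],
    [0,0,-0.007],
    [0,0,-0.007]
  ],
  "offset": [
    [0.041,0.09,0],
    [0.041,0.09,0],
    [0.041,0.09,0],
    [0.041,0.09,0],
    [0.041,0.09,0]
  ],
  "fingers": [1,1,1,1,1]
}}

```text
time: 1.87
ee_pos: [0.5706, 0.1455, 0.2047]
eef_rot: [[0.984, 0.176, -0.0], [0.176, -0.984, -0.0], [-0.0, 0.0, -1.0]]
force: [0.5, -0.5, 0.8]
finger_gap: 0.0001
gripper_force: 0.0
```

{"api": "arm_command", "payload": {
  "twist": [
    [0,0,0],
    [0,0,0],
    [0,0,0],
    [0,0,0],
    [0,0,0]
  ],
  "offset": [
    [0,0,-0.1],
    [0,0,-0.1],
    [0,0,-0.1],
    [0,0,-0.07],
    [0,0,-0.04]
  ],
  "fingers": [1,1,1,1,1]
}}

```text
time: 2.28
ee_pos: [0.5676, 0.143, 0.0367]
eef_rot: [[0.984, 0.177, -0.005], [0.177, -0.984, -0.001], [-0.005, 0.0, -1.0]]
force: [0.0, -0.6, -0.1]
finger_gap: -0.0001
gripper_force: 0.0
```

Run:
```python
from h import *
a,_=cam("top"); b,_=cam("side")
x=cv2.resize(a["color"][170:320,190:350],(400,375),interpolation=cv2.INTER_CUBIC)
y=cv2.resize(b["color"][200:350,230:390],(400,375),interpolation=cv2.INTER_CUBIC)
cv2.imwrite("pics/d1.png",np.hstack([x,y])); o=robot.get_obs(); print(o["ee_pos"],o["force"],o["joint_positions"])
C=np.array([.5545,.0622])
# plan: finger centre at angle phi of lever, 18 mm behind
for p in range(100,204,6):
    t=np.radians(p); q=C+.080*np.array([np.cos(t),np.sin(t)])-.018*np.array([-np.sin(t),np.cos(t)]); print(p,q.round(4))
```

```text
[0.56758647 0.14298918 0.0373863 ] [ 0.56531959  0.18328488 -0.1451269 ] [  -2.73023934   32.75663021  -21.86316525  104.37902227   16.11992428
   46.30124934 -112.5381563 ]
100 [0.5583 0.1441]
106 [0.5498 0.1441]
112 [0.5412 0.1431]
118 [0.5328 0.1413]
124 [0.5247 0.1386]
130 [0.5169 0.1351]
136 [0.5095 0.1307]
142 [0.5025 0.1256]
148 [0.4962 0.1199]
154 [0.4905 0.1134]
160 [0.4855 0.1065]
166 [0.4812 0.099 ]
172 [0.4778 0.0912]
178 [0.4752 0.083 ]
184 [0.4734 0.0746]
190 [0.4726 0.066 ]
196 [0.4726 0.0575]
202 [0.4736 0.0489]
```

View pics/d1.png

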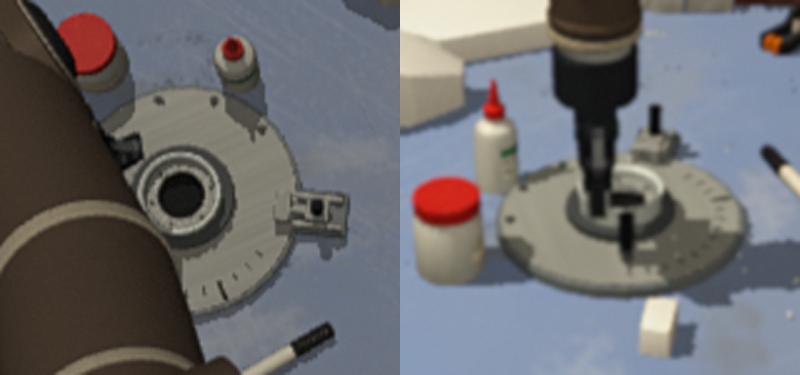

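The fingers stand behind the lever post on its clockwise side, and both are clear of everything else. Next I'll compute the arc increments.

Run:
```python
import numpy as np
C=np.array([.5545,.0622])
F=lambda p:C+.080*np.array([np.cos(p),np.sin(p)])-.018*np.array([-np.sin(p),np.cos(p)])
ps=np.radians(np.arange(100,205,4))
prev=np.array([.5676,.1430])
for p in ps: q=F(p); print(round(np.degrees(p)),((q-prev)/.4).round(4),q.round(4)); prev=q
```

```text
100 [-0.0232  0.0028] [0.5583 0.1441]
104 [-0.0143  0.0002] [0.5526 0.1442]
108 [-0.0143 -0.0008] [0.5469 0.1438]
112 [-0.0142 -0.0018] [0.5412 0.1431]
116 [-0.014  -0.0028] [0.5356 0.142 ]
120 [-0.0138 -0.0038] [0.5301 0.1405]
124 [-0.0135 -0.0047] [0.5247 0.1386]
128 [-0.0131 -0.0057] [0.5194 0.1363]
132 [-0.0127 -0.0066] [0.5143 0.1337]
136 [-0.0122 -0.0074] [0.5095 0.1307]
140 [-0.0117 -0.0083] [0.5048 0.1274]
144 [-0.0111 -0.0091] [0.5004 0.1238]
148 [-0.0104 -0.0098] [0.4962 0.1199]
152 [-0.0097 -0.0105] [0.4923 0.1157]
156 [-0.0089 -0.0112] [0.4887 0.1112]
160 [-0.0081 -0.0118] [0.4855 0.1065]
164 [-0.0073 -0.0123] [0.4826 0.1016]
168 [-0.0064 -0.0128] [0.48   0.0964]
172 [-0.0055 -0.0132] [0.4778 0.0912]
176 [-0.0046 -0.0136] [0.476  0.0857]
180 [-0.0036 -0.0138] [0.4745 0.0802]
184 [-0.0027 -0.0141] [0.4734 0.0746]
188 [-0.0017 -0.0142] [0.4728 0.0689]
192 [-0.0007 -0.0143] [0.4725 0.0632]
196 [ 0.0003 -0.0143] [0.4726 0.0575]
200 [ 0.0013 -0.0142] [0.4732 0.0518]
204 [ 0.0023 -0.0141] [0.4741 0.0461]
```

{"api": "arm_command", "payload": {
  "twist": [
    [0,0,0],
    [0,0,0],
    [0,0,0.0444],
    [0,0,0.0444],
    [0,0,0.0444]
  ],
  "offset": [
    [-0.012,0.001,0],
    [-0.011,0.002,0],
    [-0.0143,0,0],
    [-0.0143,-0.001,0],
    [-0.0142,-0.002,0]
  ],
  "fingers": [1,1,1,1,1]
}}

```text
time: 2.8
ee_pos: [0.5444, 0.1444, 0.043]
eef_rot: [[0.925, 0.381, 0.003], [0.381, -0.925, 0.001], [0.003, 0.001, -1.0]]
force: [0.8, -0.3, 0.1]
finger_gap: -0.0002
gripper_force: 0.0
```

{"api": "arm_command", "payload": {
  "twist": [
    [0,0,0.0444],
    [0,0,0.0444],
    [0,0,0.0444],
    [0,0,0.0444],
    [0,0,0.0444]
  ],
  "offset": [
    [-0.014,-0.003,0],
    [-0.0138,-0.004,0],
    [-0.0135,-0.0047,0],
    [-0.0131,-0.0057,0],
    [-0.0127,-0.0066,0]
  ],
  "fingers": [1,1,1,1,1]
}}

```text
time: 3.22
ee_pos: [0.5176, 0.1345, 0.0429]
eef_rot: [[0.739, 0.674, 0.003], [0.674, -0.739, 0.0], [0.003, 0.002, -1.0]]
force: [-0.5, -0.4, 0.2]
finger_gap: 0.0003
gripper_force: 0.0
```

Run:
```python
from h import *
a,_=cam("top"); b,_=cam("side")
x=cv2.resize(a["color"][170:320,190:350],(400,375),interpolation=cv2.INTER_CUBIC)
y=cv2.resize(b["color"][200:350,230:390],(400,375),interpolation=cv2.INTER_CUBIC)
cv2.imwrite("pics/d2.png",np.hstack([x,y])); o=robot.get_obs(); print(o["ee_pos"],o["force"])
```

```text
[0.51707197 0.13390368 0.04253773] [-0.43971951  0.06416136  0.36174038]
```

View pics/d2.png

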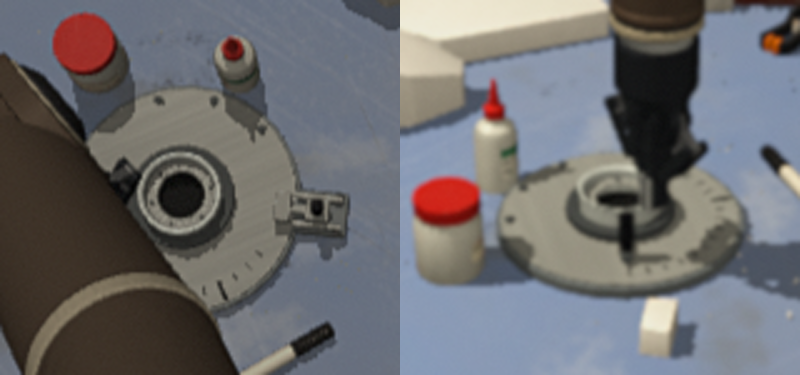

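The lever hasn't moved: the post is still at about (627,230) in the right half, with the fingertips beyond it at about (652,200). I'll check the geometry in the side camera.

Run:
```python
from h import *
c,f=cam("side"); R=c["range_z"]
print("proj tcp",px(c,f,robot.get_obs()["ee_pos"]),"post top exp",px(c,f,[.541,.139,.065]),"bottom",px(c,f,[.541,.139,.026]),"bolt",px(c,f,[.5363,-.075,.06]),"C",px(c,f,[.5545,.0622,.045]))
V,U=np.mgrid[200:320,260:390]; T=np.linalg.inv(c["camera_from_world"]); s=R[200:320,260:390]
P=np.stack([(U-c["cx"])/f*s,(V-c["cy"])/f*s,s],-1)@T[:3,:3].T+T[:3,3]
g=c["color"][200:320,260:390].max(-1)
for v in range(272,306,3):
    print(v,[tuple((P[v-200,u-260]*1000).astype(int)) for u in range(312,340,4)])
cv2.imwrite("pics/d3.png",cv2.resize(c["color"][240:320,270:370],(800,600),interpolation=cv2.INTER_CUBIC))
```

```text
proj tcp [329.380857   292.61495891] post top exp [319.13555681 284.83849119] bottom [319.02100804 298.95324035] bolt [330.69062229 242.01796247] C [317.33867727 274.11470441]
272 [(np.int64(570), np.int64(38), np.int64(35)), (np.int64(561), np.int64(33), np.int64(32)), (np.int64(551), np.int64(28), np.int64(30)), (np.int64(541), np.int64(31), np.int64(33)), (np.int64(520), np.int64(144), np.int64(104)), (np.int64(510), np.int64(154), np.int64(111)), (np.int64(500), np.int64(166), np.int64(119))]
275 [(np.int64(571), np.int64(30), np.int64(21)), (np.int64(562), np.int64(25), np.int64(19)), (np.int64(551), np.int64(30), np.int64(23)), (np.int64(540), np.int64(43), np.int64(32)), (np.int64(520), np.int64(147), np.int64(98)), (np.int64(510), np.int64(151), np.int64(101)), (np.int64(503), np.int64(137), np.int64(93))]
278 [(np.int64(571), np.int64(35), np.int64(15)), (np.int64(560), np.int64(39), np.int64(19)), (np.int64(551), np.int64(35), np.int64(16)), (np.int64(541), np.int64(32), np.int64(16)), (np.int64(519), np.int64(148), np.int64(91)), (np.int64(510), np.int64(149), np.int64(92)
[... 2279 characters left out ...]
 (np.int64(503), np.int64(116), np.int64(13))]
302 [(np.int64(557), np.int64(135), np.int64(13)), (np.int64(548), np.int64(137), np.int64(15)), (np.int64(537), np.int64(144), np.int64(21)), (np.int64(529), np.int64(132), np.int64(14)), (np.int64(520), np.int64(128), np.int64(12)), (np.int64(511), np.int64(128), np.int64(12)), (np.int64(501), np.int64(131), np.int64(15))]
305 [(np.int64(556), np.int64(146), np.int64(12)), (np.int64(547), np.int64(145), np.int64(13)), (np.int64(536), np.int64(153), np.int64(19)), (np.int64(528), np.int64(145), np.int64(14)), (np.int64(518), np.int64(149), np.int64(18)), (np.int64(510), np.int64(136), np.int64(10)), (np.int64(500), np.int64(142), np.int64(15))]
```

View pics/d3.png

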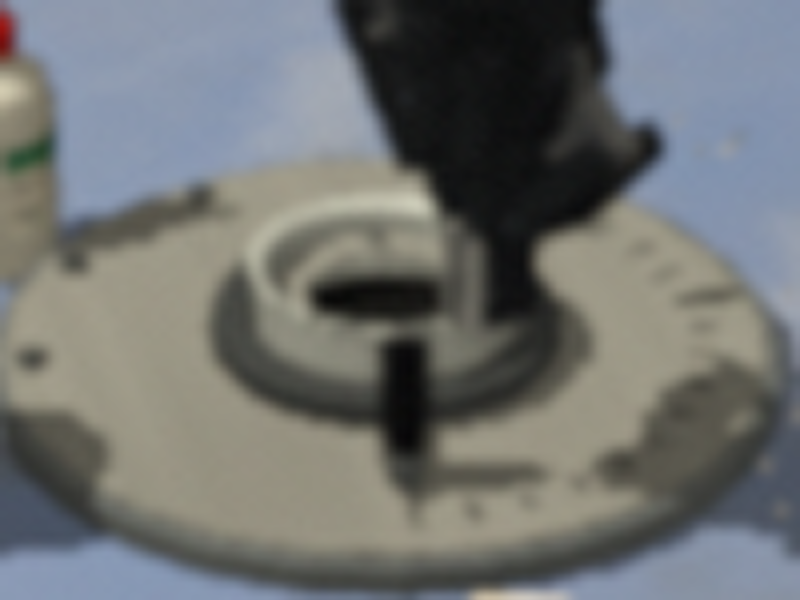

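The depth image shows the fingertips really ending at z≈0.07, not the reported 0.043, so they passed just over the 65 mm post. I'll go back up and over, then measure the true tip height.

{"api": "arm_command", "payload": {
  "twist": [
    [0,0,-0.071],
    [0,0,-0.071],
    [0,0,-0.071],
    [0,0,-0.071],
    [0,0,-0.071]
  ],
  "offset": [
    [0,0,0.05],
    [0.032,0.006,0],
    [0.032,0.006,0],
    [0.032,0.006,0],
    [0.032,0.006,0]
  ],
  "fingers": [1,1,1,1,1]
}}

```text
time: 3.78
ee_pos: [0.5697, 0.1443, 0.0621]
eef_rot: [[0.986, 0.169, 0.002], [0.169, -0.986, 0.0], [0.002, -0.0, -1.0]]
force: [0.2, -0.1, -1.1]
finger_gap: -0.0002
gripper_force: 0.0
```

{"api": "arm_command", "payload": {
  "twist": [
    [0,0,0],
    [0,0,0]
  ],
  "offset": [
    [0,0,-0.04],
    [0,0,0]
  ],
  "fingers": [1,1]
}}

```text
time: 3.95
ee_pos: [0.5682, 0.144, 0.0439]
eef_rot: [[0.985, 0.175, -0.001], [0.175, -0.985, -0.0], [-0.001, 0.0, -1.0]]
force: [-1.2, -0.5, 0.1]
finger_gap: 0.0002
gripper_force: 0.0
```

```bash
cat >> h.py <<'E'
def tip():
    c,f=cam("side"); V,U=np.mgrid[0:480,0:640]; T=np.linalg.inv(c["camera_from_world"]); s=c["range_z"]
    P=np.stack([(U-c["cx"])/f*s,(V-c["cy"])/f*s,s],-1)@T[:3,:3].T+T[:3,3]
    e=robot.get_obs()["ee_pos"]; print("ee",e.round(4))
    m=(abs(P[...,0]-e[0])<.03)&(abs(P[...,1]-e[1])<.03)&(P[...,2]>.0)&(P[...,2]<e[2]+.1)&(s>0)
    q=P[m]
    for z in np.arange(0.02,.14,.008):
        k=q[(q[:,2]>=z)&(q[:,2]<z+.008)]
        if len(k): print(z.round(3),len(k),"x",k[:,0].min().round(3),k[:,0].max().round(3),"y",k[:,1].min().round(3),k[:,1].max().round(3))
    return c,f,P
E
python3 -c "
from h import *
tip(); print(robot.grip_depth, robot.get_obs()['finger_gap'])"
```

```text
ee [0.5676 0.144  0.0444]
0.02 39 x 0.538 0.58 y 0.114 0.152
0.028 11 x 0.538 0.545 y 0.141 0.149
0.036 11 x 0.538 0.545 y 0.141 0.151
0.044 9 x 0.538 0.545 y 0.143 0.15
0.052 12 x 0.538 0.545 y 0.142 0.151
0.06 16 x 0.538 0.563 y 0.138 0.148
0.068 16 x 0.556 0.576 y 0.148 0.154
0.076 27 x 0.556 0.577 y 0.145 0.161
0.084 28 x 0.556 0.576 y 0.146 0.163
0.092 29 x 0.556 0.576 y 0.148 0.163
0.1 15 x 0.556 0.576 y 0.151 0.161
0.108 4 x 0.556 0.58 y 0.139 0.172
0.116 12 x 0.549 0.579 y 0.145 0.174
0.124 1 x 0.549 0.549 y 0.172 0.172
0.132 8 x 0.548 0.581 y 0.156 0.166
0.0187 -7.967575472807909e-05
```

{"api": "arm_command", "payload": {
  "twist": [
    [0,0,0],
    [0,0,0],
    [0,0,0]
  ],
  "offset": [
    [0,0,-0.04],
    [0,0,-0.03],
    [0,0,0]
  ],
  "fingers": [1,1,1]
}}

```text
time: 4.25
ee_pos: [0.5665, 0.1432, 0.0151]
eef_rot: [[0.984, 0.177, -0.003], [0.177, -0.984, -0.001], [-0.003, 0.0, -1.0]]
force: [-0.1, -0.5, -0.1]
finger_gap: 0.0001
gripper_force: 0.0
```

```bash
python3 -c "
from h import *
tip(); print(robot.get_obs()['force'])"
```

```text
ee [0.567  0.1434 0.0161]
0.02 21 x 0.538 0.558 y 0.114 0.152
0.028 14 x 0.537 0.553 y 0.115 0.152
0.036 18 x 0.538 0.575 y 0.142 0.151
0.044 31 x 0.538 0.574 y 0.142 0.158
0.052 43 x 0.538 0.575 y 0.142 0.16
0.06 42 x 0.537 0.575 y 0.135 0.161
0.068 24 x 0.554 0.575 y 0.146 0.163
0.076 5 x 0.558 0.568 y 0.156 0.165
0.084 7 x 0.549 0.576 y 0.157 0.172
0.092 5 x 0.562 0.575 y 0.157 0.173
0.1 6 x 0.546 0.581 y 0.116 0.165
0.108 25 x 0.546 0.579 y 0.133 0.164
[0.09287143 0.35191475 0.35140098]
```

{"api": "arm_command", "payload": {
  "twist": [
    [0,0,0],
    [0,0,0],
    [0,0,0.0444],
    [0,0,0.0444],
    [0,0,0.0444]
  ],
  "offset": [
    [-0.011,0.001,0],
    [-0.011,0.001,0],
    [-0.0143,0,0],
    [-0.0143,-0.001,0],
    [-0.0142,-0.002,0]
  ],
  "fingers": [1,1,1,1,1]
}}

```text
time: 4.72
ee_pos: [0.5426, 0.1442, 0.0178]
eef_rot: [[0.924, 0.381, 0.002], [0.381, -0.924, 0.001], [0.002, -0.0, -1.0]]
force: [1.5, 1.8, -2.1]
finger_gap: 0.0
gripper_force: 1.1
```

```bash
python3 -c "
from h import *
tip(); print(robot.get_obs()['force'])"
```

```text
ee [0.5414 0.1438 0.0176]
0.02 44 x 0.517 0.57 y 0.114 0.15
0.028 18 x 0.52 0.532 y 0.135 0.147
0.036 16 x 0.52 0.545 y 0.139 0.149
0.044 29 x 0.52 0.552 y 0.139 0.158
0.052 43 x 0.52 0.552 y 0.138 0.161
0.06 53 x 0.518 0.552 y 0.127 0.164
0.068 36 x 0.529 0.552 y 0.146 0.162
0.076 9 x 0.531 0.552 y 0.15 0.161
0.084 16 x 0.52 0.561 y 0.126 0.171
0.092 33 x 0.518 0.565 y 0.119 0.174
0.1 9 x 0.541 0.548 y 0.157 0.165
0.108 28 x 0.535 0.568 y 0.114 0.169
0.116 8 x 0.52 0.559 y 0.148 0.168
[0.20599271 0.82557094 0.12875752]
```

{"api": "arm_command", "payload": {
  "twist": [
    [0,0,0.0444],
    [0,0,0.0444],
    [0,0,0.0444],
    [0,0,0.0444],
    [0,0,0.0444]
  ],
  "offset": [
    [-0.014,-0.004,0],
    [-0.0138,-0.0045,0],
    [-0.0135,-0.005,0],
    [-0.0131,-0.0057,0],
    [-0.0127,-0.0066,0]
  ],
  "fingers": [1,1,1,1,1]
}}

```text
time: 5.18
ee_pos: [0.5158, 0.1344, 0.0178]
eef_rot: [[0.739, 0.673, 0.002], [0.673, -0.739, 0.002], [0.003, 0.0, -1.0]]
force: [0.4, 3.4, 0.2]
finger_gap: -0.0
gripper_force: 1.2
```

{"api": "arm_command", "payload": {
  "twist": [
    [0,0,0.0444],
    [0,0,0.0444],
    [0,0,0.0444],
    [0,0,0.0444],
    [0,0,0.0444]
  ],
  "offset": [
    [-0.0122,-0.0074,0],
    [-0.0117,-0.0083,0],
    [-0.0111,-0.0091,0],
    [-0.0104,-0.0098,0],
    [-0.0097,-0.0105,0]
  ],
  "fingers": [1,1,1,1,1]
}}

```text
time: 5.6
ee_pos: [0.4935, 0.1161, 0.0177]
eef_rot: [[0.465, 0.885, 0.002], [0.885, -0.465, 0.001], [0.002, 0.001, -1.0]]
force: [-0.6, 3.2, 1.4]
finger_gap: 0.0002
gripper_force: 1.2
```

Run:
```python
from h import *
c,f,P=tip(); print(robot.get_obs()['force'])
a,_=cam("top")
x=cv2.resize(a["color"][190:310,200:340],(400,343),interpolation=cv2.INTER_CUBIC)
y=cv2.resize(c["color"][220:340,250:390],(400,343),interpolation=cv2.INTER_CUBIC)
cv2.imwrite("pics/d4.png",np.hstack([x,y]))
```

```text
ee [0.4928 0.1147 0.0175]
0.02 77 x 0.476 0.522 y 0.085 0.114
0.028 18 x 0.479 0.521 y 0.085 0.11
0.036 7 x 0.479 0.521 y 0.085 0.108
0.044 21 x 0.479 0.521 y 0.085 0.129
0.052 36 x 0.478 0.507 y 0.115 0.132
0.06 34 x 0.478 0.507 y 0.115 0.132
0.068 40 x 0.479 0.507 y 0.112 0.132
0.076 31 x 0.481 0.509 y 0.116 0.132
0.084 45 x 0.471 0.521 y 0.114 0.141
0.092 89 x 0.469 0.522 y 0.091 0.144
0.1 64 x 0.464 0.522 y 0.089 0.145
0.108 70 x 0.465 0.521 y 0.096 0.144
0.116 6 x 0.482 0.521 y 0.095 0.132
[-1.08331147  0.8453129   1.04430595]
```

View pics/d4.png

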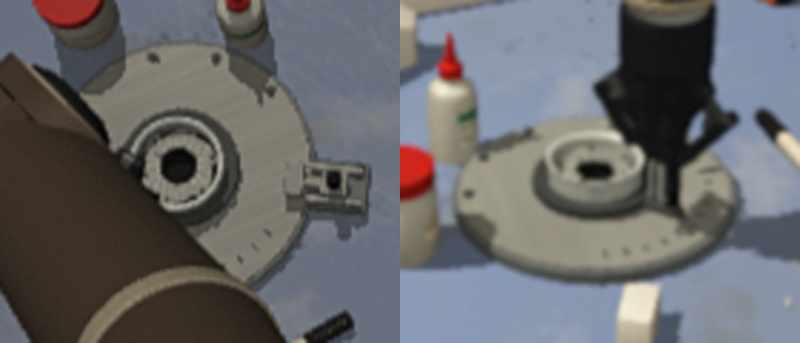

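The lever is following the fingers: they're on the far side at (660,180) and the iris is partly closed. I'll continue round.

{"api": "arm_command", "payload": {
  "twist": [
    [0,0,0.0444],
    [0,0,0.0444],
    [0,0,0.0444],
    [0,0,0.0444],
    [0,0,0.0444]
  ],
  "offset": [
    [-0.009,-0.0112,0],
    [-0.008,-0.0118,0],
    [-0.0073,-0.0123,0],
    [-0.0064,-0.0128,0],
    [-0.0055,-0.0132,0]
  ],
  "fingers": [1,1,1,1,1]
}}

```text
time: 6.12
ee_pos: [0.4795, 0.0912, 0.0175]
eef_rot: [[0.137, 0.991, 0.002], [0.991, -0.137, 0.001], [0.001, 0.002, -1.0]]
force: [0.7, 2.7, 1.8]
finger_gap: -0.0003
gripper_force: 1.1
```

{"api": "arm_command", "payload": {
  "twist": [
    [0,0,0.0444],
    [0,0,0.0444],
    [0,0,0.0444],
    [0,0,0.0444],
    [0,0,0.0444]
  ],
  "offset": [
    [-0.0046,-0.0136,0],
    [-0.0036,-0.0138,0],
    [-0.0027,-0.0141,0],
    [-0.0017,-0.0142,0],
    [-0.0007,-0.0143,0]
  ],
  "fingers": [1,1,1,1,1]
}}

```text
time: 6.53
ee_pos: [0.4745, 0.0631, 0.0175]
eef_rot: [[-0.21, 0.978, 0.002], [0.978, 0.21, 0.001], [0.0, 0.002, -1.0]]
force: [1.6, 1.9, 0.3]
finger_gap: 0.0001
gripper_force: 1.1
```

{"api": "arm_command", "payload": {
  "twist": [
    [0,0,0.0222],
    [0,0,0.0222],
    [0,0,0.0222],
    [0,0,0]
  ],
  "offset": [
    [0,-0.0072,0],
    [0.0003,-0.0072,0],
    [0.0005,-0.0071,0],
    [0,0,0]
  ],
  "fingers": [1,1,1,1]
}}

```text
time: 6.87
ee_pos: [0.4744, 0.0537, 0.0171]
eef_rot: [[-0.309, 0.951, 0.001], [0.951, 0.309, 0.0], [-0.0, 0.001, -1.0]]
force: [0.2, 1.0, -0.6]
finger_gap: -0.0002
gripper_force: 0.0
```

Run:
```python
from h import *
o=robot.get_obs(); print(o["ee_pos"],o["eef_rot"][:,0],o["force"])
C=np.array([.5545,.0622])
t=o["eef_rot"][:2,0]; p=o["ee_pos"][:2]-.018*t/np.hypot(*t)
print("est lever ang",np.degrees(np.arctan2(*(p-C)[::-1]))%360)
```

```text
[0.47444801 0.05372564 0.01712852] [-3.08533243e-01  9.51213541e-01 -1.95014132e-04] [ 0.19216037  0.99666349 -0.60364787]
est lever ang 198.96172943962367
```

{"api": "arm_command", "payload": {
  "twist": [
    [0,0,0],
    [0,0,0],
    [0,0,0],
    [0,0,0],
    [0,0,0]
  ],
  "offset": [
    [-0.01,0.03,0],
    [-0.01,0.03,0],
    [0,0,0.1],
    [0,0,0.1],
    [0,0,0.1]
  ],
  "fingers": [1,1,1,1,1]
}}

```text
time: 7.28
ee_pos: [0.4647, 0.0787, 0.1379]
eef_rot: [[-0.309, 0.951, -0.003], [0.951, 0.309, 0.0], [0.001, -0.002, -1.0]]
force: [2.0, -1.0, 0.1]
finger_gap: -0.0
gripper_force: 0.0
```

{"api": "arm_command", "payload": {
  "twist": [
    [0,0,0],
    [0,0,0],
    [0,0,0],
    [0,0,0],
    [0,0,0]
  ],
  "offset": [
    [0,0,0.1],
    [0,-0.1,0],
    [0,-0.1,0],
    [0,-0.1,0],
    [0,-0.1,0]
  ],
  "fingers": [1,1,1,1,1]
}}

```text
time: 7.7
ee_pos: [0.4655, -0.0839, 0.1774]
eef_rot: [[-0.308, 0.952, 0.001], [0.952, 0.308, -0.001], [-0.001, 0.0, -1.0]]
force: [0.6, 0.8, 0.3]
finger_gap: -0.0001
gripper_force: 0.0
```

{"api": "arm_command", "payload": {
  "twist": [
    [0,0,0],
    [0,0,0],
    [0,0,0],
    [0,0,0],
    [0,0,0]
  ],
  "offset": [
    [0,-0.1,0],
    [0,-0.1,0],
    [0,-0.1,0],
    [0,-0.1,0],
    [0,-0.1,0]
  ],
  "fingers": [1,1,1,1,1]
}}

```text
time: 8.12
ee_pos: [0.4652, -0.2841, 0.177]
eef_rot: [[-0.307, 0.952, -0.0], [0.952, 0.307, -0.001], [-0.0, -0.001, -1.0]]
force: [0.8, -1.4, 0.3]
finger_gap: 0.0
gripper_force: 0.0
```

Run:
```python
from h import *
c,f=cam("top")
cv2.imwrite("pics/top2.png",cv2.resize(c["color"][195:305,205:345],None,fx=5.4,fy=5.4,interpolation=cv2.INTER_CUBIC))
```

```text
(no output)
```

View pics/top2.png

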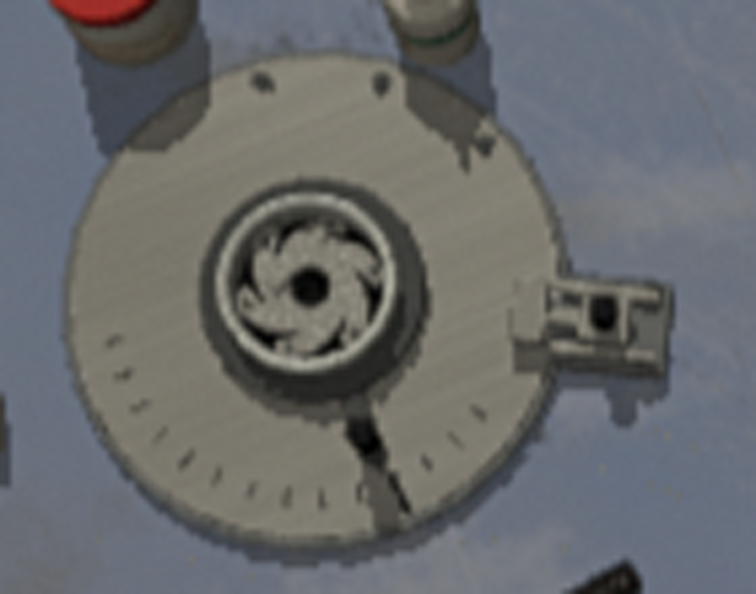

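The post is now at about (366,437), close to the long mark at (393,473)-(407,513), and the bolt is still out. I'll compute the lever angle.

Run:
```python
from h import *
c,f=cam("top"); C=np.array([.5545,.0622])
k=lambda x,y,z:w(c,f,205+(x+.5)/5.4-.5,195+(y+.5)/5.4-.5,z)
def s(n,p): d=p[:2]-C; print(n,p.round(4),"r",np.hypot(*d).round(4),"ang",(np.degrees(np.arctan2(d[1],d[0]))%360).round(2))
s("in",k(393,473,.014));s("out",k(407,513,.014));s("post",k(362,432,.065));s("base",k(374,453,.028))
V,U=np.mgrid[0:480,0:640]; T=np.linalg.inv(c["camera_from_world"]); r=c["range_z"]
P=np.stack([(U-c["cx"])/f*r,(V-c["cy"])/f*r,r],-1)@T[:3,:3].T+T[:3,3]
m=(abs(P[...,0]-.48)<.03)&(abs(P[...,1]-.035)<.03)&(P[...,2]>.055); q=P[m]; s("depth post %d"%m.sum(),q.mean(0)); 
# expected pixels of post top & tip at several angles (crop coords)
for a in(196,198,200,202):
    u=np.array([np.cos(np.radians(a)),np.sin(np.radians(a))])
    print(a,[((px(c,f,np.r_[C+R*u,z])-[205,195]+.5)*5.4-.5).round(0) for R,z in((.078,.065),(.078,.028),(.0925,.014))])
```

```text
in [0.4674 0.0264 0.014 ] r 0.0941 ang 202.35
out [0.4485 0.0201 0.014 ] r 0.1141 ang 201.66
post [0.4807 0.0351 0.065 ] r 0.0787 ang 200.18
base [0.4755 0.0337 0.028 ] r 0.084 ang 199.81
depth post 27 [0.4813 0.0361 0.0636] r 0.0777 ang 199.62
196 [array([350., 435.]), array([359., 445.]), array([371., 478.])]
198 [array([355., 433.]), array([364., 443.]), array([378., 475.])]
200 [array([361., 431.]), array([370., 441.]), array([384., 473.])]
202 [array([367., 428.]), array([375., 439.]), array([391., 470.])]
```

Run:
```python
from h import *
c,f=cam("top"); d,g=cam("side")
p=px(d,g,[.467,.028,.014]).astype(int); print(p)
x=cv2.resize(c["color"][262:298,260:296],(396,396),interpolation=cv2.INTER_CUBIC)
y=cv2.resize(d["color"][p[1]-18:p[1]+18,p[0]-18:p[0]+18],(396,396),interpolation=cv2.INTER_CUBIC)
cv2.imwrite("pics/z.png",np.clip(np.hstack([x,y])*1.3,0,255).astype(np.uint8))
```

```text
[353 279]
```

View pics/z.png

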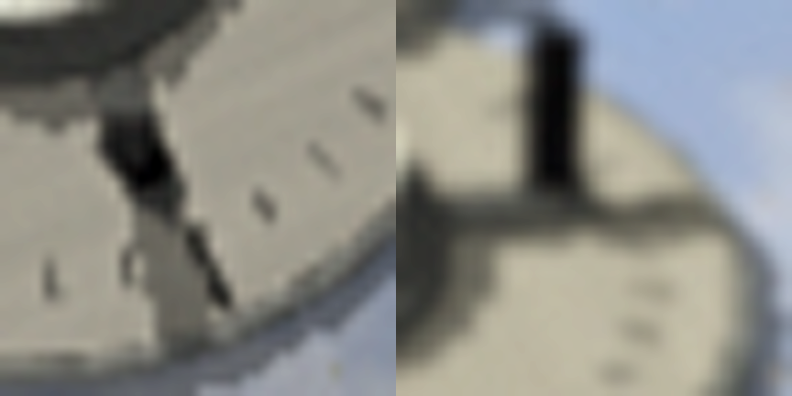

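The pointer's extension meets the scale at about (178,228) in the left view, and the mark starts at (194,228). The lever is therefore about 2° (3 mm) short, so I'll go back and nudge it.

{"api": "arm_command", "payload": {
  "twist": [
    [0,0,0],
    [0,0,0],
    [0,0,0],
    [0,0,0],
    [0,0,0]
  ],
  "offset": [
    [0,0.1,0],
    [0,0.1,0],
    [0,0.1,0],
    [0,0.1,0],
    [0,0.1,0]
  ],
  "fingers": [1,1,1,1,1]
}}

```text
time: 8.73
ee_pos: [0.465, -0.0785, 0.1771]
eef_rot: [[-0.311, 0.95, 0.0], [0.95, 0.311, -0.001], [-0.001, -0.0, -1.0]]
force: [1.3, 0.3, 0.1]
finger_gap: 0.0003
gripper_force: 0.0
```

{"api": "arm_command", "payload": {
  "twist": [
    [0,0,0],
    [0,0,0],
    [0,0,0],
    [0,0,0],
    [0,0,0]
  ],
  "offset": [
    [0,0.1,0],
    [0,0.1,0],
    [0,0.1,0],
    [0,0.1,0],
    [0,0,-0.1]
  ],
  "fingers": [1,1,1,1,1]
}}

```text
time: 9.15
ee_pos: [0.4687, 0.0897, 0.1431]
eef_rot: [[-0.32, 0.947, 0.013], [0.948, 0.319, 0.005], [0.001, 0.014, -1.0]]
force: [2.2, 0.0, 0.2]
finger_gap: 0.0003
gripper_force: 0.0
```

{"api": "arm_command", "payload": {
  "twist": [
    [0,0,0],
    [0,0,0],
    [0,0,0],
    [0,0,0],
    [0,0,0]
  ],
  "offset": [
    [0,0,-0.1],
    [0,0,-0.1],
    [0,0,-0.1],
    [0,0,0],
    [0,0,0]
  ],
  "fingers": [1,1,1,1,1]
}}

```text
time: 9.57
ee_pos: [0.4638, 0.0795, 0.0164]
eef_rot: [[-0.313, 0.95, -0.004], [0.95, 0.313, 0.0], [0.001, -0.004, -1.0]]
force: [-0.0, -0.4, 0.5]
finger_gap: -0.0
gripper_force: 0.0
```

{"api": "arm_command", "payload": {
  "twist": [
    [0,0,0.011],
    [0,0,0.011],
    [0,0,0],
    [0,0,0],
    [0,0,0]
  ],
  "offset": [
    [0.009,-0.025,0],
    [0.009,-0.025,0],
    [0.005,-0.01,0],
    [0.005,-0.01,0],
    [0,0,0]
  ],
  "fingers": [1,1,1,1,1]
}}

```text
time: 9.98
ee_pos: [0.4784, 0.0498, 0.0186]
eef_rot: [[-0.342, 0.94, 0.003], [0.94, 0.342, 0.0], [-0.001, 0.003, -1.0]]
force: [-0.8, 0.7, 0.2]
finger_gap: 0.0003
gripper_force: 0.0
```

{"api": "arm_command", "payload": {
  "twist": [
    [0,0,0],
    [0,0,0]
  ],
  "offset": [
    [0,0,0],
    [0,0,0]
  ],
  "fingers": [1,1]
}}

```text
time: 10.15
ee_pos: [0.4773, 0.0502, 0.0175]
eef_rot: [[-0.343, 0.939, 0.001], [0.939, 0.343, -0.0], [-0.0, 0.001, -1.0]]
force: [-0.2, 0.1, 0.4]
finger_gap: -0.0004
gripper_force: 0.0
```

{"api": "arm_command", "payload": {
  "twist": [
    [0,0,0],
    [0,0,0],
    [0,0,0],
    [0,0,0],
    [0,0,0]
  ],
  "offset": [
    [-0.01,0.03,0],
    [-0.01,0.03,0],
    [0,0,0.1],
    [0,0,0.1],
    [0,0,0.1]
  ],
  "fingers": [1,1,1,1,1]
}}

```text
time: 10.57
ee_pos: [0.4678, 0.0752, 0.1379]
eef_rot: [[-0.346, 0.938, -0.002], [0.938, 0.346, 0.001], [0.002, -0.002, -1.0]]
force: [1.1, -0.7, 0.2]
finger_gap: 0.0
gripper_force: 0.0
```

{"api": "arm_command", "payload": {
  "twist": [
    [0,0,0],
    [0,0,-0.04],
    [0,0,-0.04],
    [0,0,-0.04],
    [0,0,-0.04]
  ],
  "offset": [
    [0,0,0.1],
    [0,-0.1,0],
    [0,-0.1,0],
    [0,-0.1,0],
    [0,-0.1,0]
  ],
  "fingers": [1,1,1,1,1]
}}

```text
time: 10.98
ee_pos: [0.4688, -0.0874, 0.1774]
eef_rot: [[-0.097, 0.995, 0.001], [0.995, 0.097, -0.001], [-0.001, 0.001, -1.0]]
force: [0.8, -0.1, -0.4]
finger_gap: 0.0002
gripper_force: 0.0
```

{"api": "arm_command", "payload": {
  "twist": [
    [0,0,-0.04],
    [0,0,-0.04],
    [0,0,-0.04],
    [0,0,-0.025],
    [0,0,0]
  ],
  "offset": [
    [0,-0.1,0],
    [0,-0.1,0],
    [0,-0.1,0],
    [0,-0.1,0],
    [0,-0.1,0]
  ],
  "fingers": [1,1,1,1,1]
}}

```text
time: 11.4
ee_pos: [0.4687, -0.2876, 0.1771]
eef_rot: [[0.13, 0.991, 0.0], [0.991, -0.13, -0.0], [-0.0, 0.0, -1.0]]
force: [1.6, 0.7, 0.2]
finger_gap: -0.0002
gripper_force: 0.0
```

Run:
```python
from h import *
c,f=cam("top"); d,g=cam("side"); C=np.array([.5545,.0622])
p=px(d,g,[.467,.028,.014]).astype(int)
x=cv2.resize(c["color"][262:298,260:296],(396,396),interpolation=cv2.INTER_CUBIC)
y=cv2.resize(d["color"][p[1]-18:p[1]+18,p[0]-18:p[0]+18],(396,396),interpolation=cv2.INTER_CUBIC)
cv2.imwrite("pics/z2.png",np.clip(np.hstack([x,y])*1.3,0,255).astype(np.uint8))
V,U=np.mgrid[0:480,0:640]; T=np.linalg.inv(c["camera_from_world"]); r=c["range_z"]
P=np.stack([(U-c["cx"])/f*r,(V-c["cy"])/f*r,r],-1)@T[:3,:3].T+T[:3,3]
for n,a,b in(("lever",.48,.035),("bolt",.5363,-.075)):
    m=(abs(P[...,0]-a)<.03)&(abs(P[...,1]-b)<.03)&(P[...,2]>.053); q=P[m].mean(0); e=q[:2]-C
    print(n,m.sum(),q,np.hypot(*e),np.degrees(np.arctan2(e[1],e[0]))%360)
o=robot.get_obs();print(o["ee_pos"],o["eef_rot"][:,0])
```

```text
lever 28 [0.48310169 0.03139957 0.06304641] 0.07775850006244565 203.3348238452897
bolt 24 [ 0.53558691 -0.07428389  0.05874454] 0.13778808707511794 262.1105486272299
[ 0.46743309 -0.2934144   0.17603691] [ 0.1374051   0.99051299 -0.00196537]
```

View pics/z2.png

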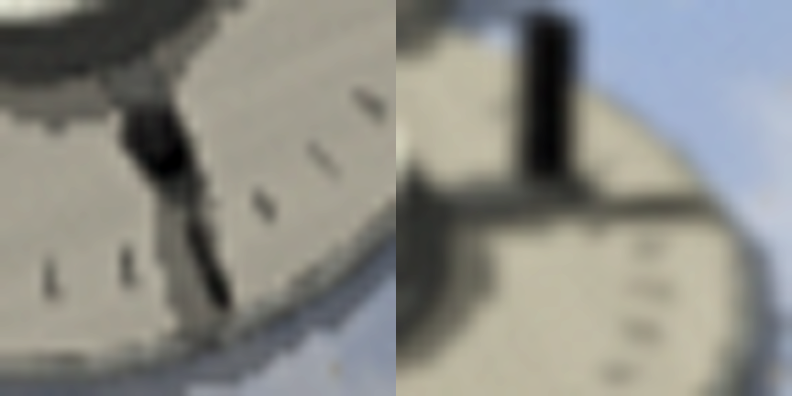

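The pointer is now in line with the long mark in both views: the arm end at (185,200) runs into the mark at (190,225). Depth puts it about 1° from the mark, and the bolt is still out. Next is the bolt.

{"api": "arm_command", "payload": {
  "twist": [
    [0,0,0],
    [0,0,0],
    [0,0,0],
    [0,0,0],
    [0,0,0]
  ],
  "offset": [
    [0.032,0.091,0],
    [0.032,0.091,0],
    [0.032,0.091,0],
    [0.032,0.091,0],
    [0.032,0.091,0]
  ],
  "fingers": [1,1,1,1,1]
}}

```text
time: 11.92
ee_pos: [0.5331, -0.1015, 0.177]
eef_rot: [[0.128, 0.992, 0.0], [0.992, -0.128, 0.0], [0.0, 0.0, -1.0]]
force: [1.4, -1.0, -0.4]
finger_gap: -0.0002
gripper_force: 0.0
```

{"api": "arm_command", "payload": {
  "twist": [
    [0,0,0],
    [0,0,0]
  ],
  "offset": [
    [0,0,-0.1],
    [0,0,0]
  ],
  "fingers": [1,1]
}}

```text
time: 12.08
ee_pos: [0.5308, -0.1001, 0.1328]
eef_rot: [[0.122, 0.992, -0.005], [0.993, -0.122, 0.002], [0.001, -0.005, -1.0]]
force: [-1.5, -1.0, -1.6]
finger_gap: -0.0002
gripper_force: 0.0
```

{"api": "arm_command", "payload": {
  "twist": [
    [0,0,0],
    [0,0,0],
    [0,0,0],
    [0,0,0],
    [0,0,0]
  ],
  "offset": [
    [-0.003,-0.025,0],
    [0,0,-0.1],
    [0,0,-0.1],
    [0,0,-0.08],
    [0,0,0]
  ],
  "fingers": [1,1,1,1,1]
}}

```text
time: 12.5
ee_pos: [0.5282, -0.1162, 0.0209]
eef_rot: [[0.131, 0.991, -0.007], [0.991, -0.131, 0.001], [-0.0, -0.007, -1.0]]
force: [-1.0, 0.4, -0.2]
finger_gap: 0.0002
gripper_force: 0.0
```

Run:
```python
from h import *
tip(); o=robot.get_obs(); e=o["ee_pos"][:2]-[.5545,.0622]; u=np.array([-.134,-.991]); print(o["ee_pos"],"r",e@u,"side",e@[-u[1],u[0]],o["force"])
```

```text
ee [ 0.5301 -0.1157  0.0238]
0.02 7 x 0.515 0.547 y -0.101 -0.089
0.044 6 x 0.521 0.533 y -0.118 -0.102
0.052 20 x 0.515 0.539 y -0.115 -0.097
0.06 31 x 0.513 0.539 y -0.119 -0.096
0.068 25 x 0.513 0.539 y -0.123 -0.098
0.076 36 x 0.513 0.54 y -0.118 -0.095
0.084 27 x 0.513 0.551 y -0.115 -0.099
0.092 67 x 0.502 0.558 y -0.13 -0.095
0.1 73 x 0.501 0.559 y -0.133 -0.095
0.108 38 x 0.512 0.559 y -0.13 -0.094
0.116 26 x 0.508 0.544 y -0.109 -0.095
[ 0.53006766 -0.11565873  0.02375624] r 0.179531938543716 side -0.00037937919707309764 [-0.14334143  0.96190486  0.99248773]
```

{"api": "arm_command", "payload": {
  "twist": [
    [0,0,0],
    [0,0,0],
    [0,0,0],
    [0,0,0],
    [0,0,0]
  ],
  "offset": [
    [0,0,-0.012],
    [0.003,0.022,0],
    [0.003,0.022,0],
    [0.001,0.01,0],
    [0,0,0]
  ],
  "fingers": [1,1,1,1,1]
}}

```text
time: 12.97
ee_pos: [0.536, -0.0909, 0.0216]
eef_rot: [[0.126, 0.992, 0.003], [0.992, -0.126, -0.0], [0.0, 0.003, -1.0]]
force: [-0.4, 0.3, 0.5]
finger_gap: 0.0002
gripper_force: 0.0
```

{"api": "arm_command", "payload": {
  "twist": [
    [0,0,0],
    [0,0,0],
    [0,0,0],
    [0,0,0],
    [0,0,0]
  ],
  "offset": [
    [0.001,0.008,0],
    [0.001,0.008,0],
    [0.001,0.008,0],
    [0,0,0],
    [0,0,0]
  ],
  "fingers": [1,1,1,1,1]
}}

```text
time: 13.38
ee_pos: [0.5359, -0.0825, 0.0199]
eef_rot: [[0.128, 0.992, -0.0], [0.992, -0.128, 0.0], [0.0, -0.0, -1.0]]
force: [-0.0, -0.3, -0.5]
finger_gap: -0.0
gripper_force: 0.2
```

{"api": "arm_command", "payload": {
  "twist": [
    [0,0,0],
    [0,0,0],
    [0,0,0]
  ],
  "offset": [
    [0.001,0.004,0],
    [0.001,0.004,0],
    [0,0,0]
  ],
  "fingers": [1,1,1]
}}

```text
time: 13.63
ee_pos: [0.5363, -0.0796, 0.0198]
eef_rot: [[0.128, 0.992, -0.001], [0.992, -0.128, -0.0], [-0.0, -0.001, -1.0]]
force: [-1.0, -1.6, 0.3]
finger_gap: -0.0002
gripper_force: 1.0
```

Run:
```python
from h import *
o=robot.get_obs(); e=o["ee_pos"][:2]-[.5545,.0622]; u=np.array([-.134,-.991]); print(o["ee_pos"],"r",e@u,o["force"])
c,f,P=tip()
k=P[(abs(P[...,0]-.537)<.014)&(P[...,1]>-.1)&(P[...,1]<-.04)&(P[...,2]>.03)&(P[...,2]<.062)]
print(len(k),k.min(0),k.max(0)); d=(k[:,:2]-[.5545,.0622])@u
for z in(.03,.038,.046,.054): m=(k[:,2]>=z)&(k[:,2]<z+.008); print(z,np.sort(d[m]).round(3))
```

```text
[ 0.53627764 -0.07959358  0.01981151] r 0.14295923527706256 [-1.02230068 -1.61238677  0.31554766]
ee [ 0.5363 -0.0796  0.0198]
0.02 33 x 0.514 0.55 y -0.094 -0.051
0.028 12 x 0.526 0.541 y -0.063 -0.051
0.036 18 x 0.53 0.541 y -0.062 -0.05
0.044 13 x 0.53 0.541 y -0.074 -0.052
0.052 33 x 0.522 0.549 y -0.081 -0.051
0.06 35 x 0.521 0.549 y -0.086 -0.052
0.068 31 x 0.52 0.549 y -0.083 -0.062
0.076 32 x 0.521 0.549 y -0.089 -0.064
0.084 35 x 0.509 0.564 y -0.079 -0.061
0.092 70 x 0.507 0.564 y -0.091 -0.06
0.1 76 x 0.507 0.564 y -0.093 -0.061
0.108 32 x 0.507 0.565 y -0.093 -0.055
0.116 19 x 0.52 0.553 y -0.07 -0.055
91 [ 0.52390639 -0.08058039  0.03032293] [ 0.55066426 -0.04060794  0.0612363 ]
0.03 [0.103 0.103 0.104 0.104 0.105 0.106 0.107 0.107 0.108 0.108 0.109 0.111
 0.111 0.114 0.115 0.117 0.117 0.117 0.118 0.118 0.118 0.118 0.119 0.119
 0.121]
0.038 [0.114 0.114 0.117 0.118 0.118 0.118 0.12  0.12  0.121 0.122 0.122 0.122
 0.124 0.126]
0.046 [0.116 0.116 0.116 0.117 0.118 0.118 0.118 0.118 0.12  0.121 0.122 0.122
 0.122 0.135 0.136 0.138]
0.054 [0.114 0.116 0.116 0.116 0.116 0.117 0.117 0.118 0.121 0.121 0.121 0.122
 0.123 0.124 0.125 0.126 0.126 0.127 0.129 0.129 0.131 0.131 0.132 0.133
 0.133 0.134 0.135 0.136 0.136 0.136 0.137 0.137 0.137 0.139 0.14  0.142]
```

{"api": "arm_command", "payload": {
  "twist": [
    [0,0,0],
    [0,0,0],
    [0,0,0]
  ],
  "offset": [
    [0,0.003,0],
    [0,0,0],
    [0,0,0]
  ],
  "fingers": [1,1,1]
}}

```text
time: 13.93
ee_pos: [0.5365, -0.0784, 0.0198]
eef_rot: [[0.128, 0.992, -0.0], [0.992, -0.128, 0.0], [0.0, -0.0, -1.0]]
force: [-1.3, -1.6, -0.2]
finger_gap: 0.0001
gripper_force: 1.0
```

{"api": "arm_command", "payload": {
  "twist": [
    [0,0,0],
    [0,0,0],
    [0,0,0]
  ],
  "offset": [
    [0,0.003,0],
    [0,0,0],
    [0,0,0]
  ],
  "fingers": [1,1,1]
}}

```text
time: 14.18
ee_pos: [0.5366, -0.0774, 0.0199]
eef_rot: [[0.128, 0.992, -0.0], [0.992, -0.128, -0.0], [-0.0, -0.0, -1.0]]
force: [-0.8, -3.2, 0.1]
finger_gap: 0.0
gripper_force: 1.3
```

{"api": "arm_command", "payload": {
  "twist": [
    [0,0,0],
    [0,0,0],
    [0,0,0]
  ],
  "offset": [
    [0,0.003,0],
    [0,0,0],
    [0,0,0]
  ],
  "fingers": [1,1,1]
}}

```text
time: 14.43
ee_pos: [0.5366, -0.0773, 0.0199]
eef_rot: [[0.129, 0.992, -0.0], [0.992, -0.129, -0.001], [-0.001, -0.0, -1.0]]
force: [0.1, -5.3, -1.2]
finger_gap: 0.0
gripper_force: 2.8
```

The force is rising and the position no longer advances, so the bolt is against its stop. I'll retreat.

{"api": "arm_command", "payload": {
  "twist": [
    [0,0,0],
    [0,0,0],
    [0,0,0],
    [0,0,0],
    [0,0,0]
  ],
  "offset": [
    [-0.003,-0.025,0],
    [-0.004,-0.03,0],
    [0,0,0.1],
    [0,0,0.1],
    [0,0,0.1]
  ],
  "fingers": [1,1,1,1,1]
}}

```text
time: 14.85
ee_pos: [0.5332, -0.0984, 0.141]
eef_rot: [[0.128, 0.992, -0.001], [0.992, -0.128, 0.002], [0.002, -0.002, -1.0]]
force: [1.1, -0.6, -0.2]
finger_gap: 0.0
gripper_force: 0.0
```

{"api": "arm_command", "payload": {
  "twist": [
    [0,0,0],
    [0,0,0],
    [0,0,0],
    [0,0,0],
    [0,0,0]
  ],
  "offset": [
    [0,0,0.1],
    [-0.03,-0.1,0],
    [-0.03,-0.1,0],
    [-0.03,-0.1,0],
    [-0.03,-0.1,0]
  ],
  "fingers": [1,1,1,1,1]
}}

```text
time: 15.27
ee_pos: [0.4852, -0.26, 0.1806]
eef_rot: [[0.128, 0.992, 0.001], [0.992, -0.128, -0.001], [-0.0, 0.001, -1.0]]
force: [0.9, -0.5, -0.2]
finger_gap: -0.0
gripper_force: 0.0
```

{"api": "arm_command", "payload": {
  "twist": [
    [0,0,0],
    [0,0,0],
    [0,0,0]
  ],
  "offset": [
    [0,0,0],
    [0,0,0],
    [0,0,0]
  ],
  "fingers": [1,1,1]
}}

```text
time: 15.52
ee_pos: [0.4859, -0.2578, 0.18]
eef_rot: [[0.129, 0.992, 0.001], [0.992, -0.129, 0.001], [0.001, 0.001, -1.0]]
force: [0.1, 0.8, 0.1]
finger_gap: -0.0
gripper_force: 0.0
```

Run:
```python
from h import *
c,f=cam("top"); C=np.array([.5545,.0622])
V,U=np.mgrid[0:480,0:640]; T=np.linalg.inv(c["camera_from_world"]); r=c["range_z"]
P=np.stack([(U-c["cx"])/f*r,(V-c["cy"])/f*r,r],-1)@T[:3,:3].T+T[:3,3]
for n,a,b in(("lever",.48,.035),("bolt",.537,-.062)):
    m=(abs(P[...,0]-a)<.03)&(abs(P[...,1]-b)<.03)&(P[...,2]>.053)&(P[...,2]<.08); q=P[m].mean(0); e=q[:2]-C
    print(n,m.sum(),q,np.hypot(*e),np.degrees(np.arctan2(e[1],e[0]))%360)
cv2.imwrite("pics/end.png",cv2.resize(c["color"][195:305,205:345],None,fx=5.4,fy=5.4,interpolation=cv2.INTER_CUBIC))
```

```text
lever 28 [0.48317439 0.03147036 0.06317084] 0.07766371892219533 203.30811370724382
bolt 26 [ 0.53803952 -0.05955142  0.05889285] 0.12285909082451825 262.3004428341977
```

View pics/end.png

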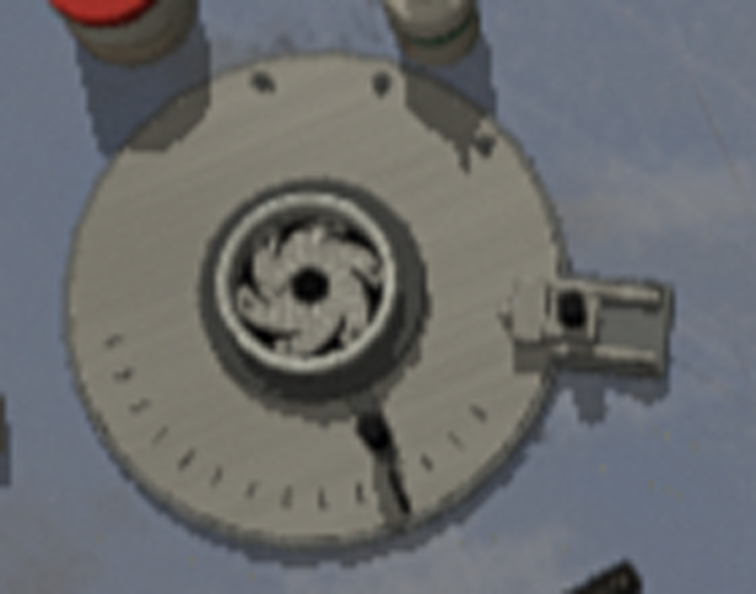

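The lever at (375,432) points along the mark to (403,513). The bolt post at (572,308) has travelled 15 mm, with its block flush against the keeper, so I'm handing in.

```bash
python3 -c "
from bench import robot
print(robot.finish_job())"
```

```text
the job is handed in; nothing more can be done
None
```

The job is handed in at about 16 s: the pointer is within about 2 mm of the long mark by camera and the bolt was then pushed home against its stop; the first sweep passed just over the post because the true fingertips sit about 23 mm above the reported TCP, so I redid it lower, and no verdict came back.

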